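# Switch on the chilled display case through its push-to-open flap

### The job

Switch on the stall's chilled display case at its control box on the counter: push the blue flap down at its brass spot and let go, so that its catch releases and the spring swings it open by itself, then press the green button underneath all the way down and let it come back up. Only press with the fingertips: leave the red button alone, and do not lift or shift the jar, the pepper mill or the cup.

Things in the scene. Friction and masses are not known exactly. Their poses are not given: they have to be found in the camera images.
- control_box: steel control box fixed to the counter, 180 x 180 mm, 67 mm high, walls 10 mm; origin at the centre of its underside, z up; its yaw varies. The blue flap fills its open top, hinged along the +y side; free edge and catch at the -y side. The compartment under it is 160 x 160 mm, the deck with the two buttons 26 mm above the counter. A black conduit stub leaves the +x side.
- flap (a joint): hinge angle of the blue flap: 0 shut, flush and latched; negative when pushed in (stop at -0.055 rad, 7 mm deep at the brass spot); grows as it opens, stop at 1.75 rad. Pushing in takes 2 to 7 N at the spot. Past about -0.04 rad (5 mm at the spot) the catch is freed; once the finger withdraws, the spring opens the flap fully in about 2 s. Pushed less far it stays latched; push again.
- press_spot (a point): brass spot of 26 mm diameter on the top of the flap, where to press: centre of the spot on the top face (67 mm above the counter when shut), 135 mm from the hinge line and 25 mm from the free edge. It moves with the flap.
- flap_hinge (a point): middle of the flap's hinge line, at the +y side of the box, 64 mm above the counter; the line runs along the box's x axis. The flap panel is 156 mm wide, reaches 160 mm from the hinge and is 6 mm thick; open, it stands just past upright over the hinge, leaning away from the box. Keep clear of its sweep above the box while it opens
- green_button (a joint): travel of the green button in m: 0 up, 0.006 fully down; springs back up. Fully down takes about 5 N
- green_button_top (a point): centre of the top of the green button (34 mm diameter, black collar of 50 mm), 48 mm above the counter; hidden under the flap until it is open. Green and red stand 72 mm apart along the x axis of the box, 25 mm to the -y side of its middle; which of the two has the larger x varies
- red_button (a joint): travel of the red button in m, like the green one: leave it up
- red_button_top (a point): centre of the top of the red button, same size and height as the green one
- jar: amber glass jar with brass lid, 70 mm diameter, 100 mm high, loose; origin at the centre of its underside
- pepper_mill: dark wooden pepper mill, 54 mm diameter, 145 mm high, loose; origin at the centre of its underside
- cup: white ceramic cup, 72 mm diameter, 85 mm high, loose; origin at the centre of its underside
Mind the look-alikes: they are no part of the job. Several things have the shape of the pepper_mill; the one meant has the colours described above.

How it is judged:
On the way, in this order (a step that is already met when the one before it is completed fails the run):
1. a finger pushes the flap in, past the catch's release point (value of joint flap below -0.03 rad and contact force between the fingers and control_box above 0.5 N).
2. let go, the flap has sprung open and nothing of the robot touches it (value of joint flap above 1.4 rad and contact force between each of the arm, the fingers and control_box below 0.5 N), for 0.2 s.
3. the green button is pressed down (value of joint green_button above 0.0045 m), for 0.05 s.
At the end, for the whole second after the job is handed in: The flap stands open by more than 1.4 rad, the green button has been pressed (more than 4.5 mm of its 6) and is up again, the red button is up, and jar, mill and cup stand within 25 mm of where they were (value of joint flap above 1.4 rad and value of joint each of green_button, red_button below 0.0015 m and distance of each of jar, pepper_mill, cup from where it was at the start of the episode below 0.025 m and angle between each of jar, pepper_mill, cup's own z axis and vertical below 0.2 rad); the robot touches nothing.
It fails at once if the red button is pressed (more than 3 mm) (value of joint red_button above 0.003 m).
It fails at once if the jar is lifted, carried or pushed away by more than 25 mm (distance of jar from where it was at the start of the episode above 0.025 m).
It fails at once if the pepper mill is lifted, carried or pushed away by more than 25 mm (distance of pepper_mill from where it was at the start of the episode above 0.025 m).
It fails at once if the cup is lifted, carried or pushed away by more than 25 mm (distance of cup from where it was at the start of the episode above 0.025 m).
It also fails if it takes over 48 s, if anything falls off the work surface, if the arm or the gripper's body presses on something with over 40 N, if the wrist force passes 120 N, or if a joint passes its speed limit or range.

### The arm

A 7-joint arm with a two-finger parallel gripper is mounted at the origin on the work surface. World frame = base frame: x ahead of the robot, y to its left, z up, the work surface at z = 0. Lengths are in m, angles in rad, forces in N, time in s.
With the tool pointing down it reaches from about 0.4 to 0.85 m from the base axis. Payload 10.4 kg.
Tool frame: the origin (TCP) lies at the very end of the fingers, on their centre line; the grasp point (between the pads) lies r.grasp_offset behind it (r.grasp_offset is the distance from the TCP to the grasp point, in m); z points along the fingers, y is the direction in which the jaws open and shut (so a half turn about z gives the same grasp; the last joint's range is limited). The gripper opens to 87 mm and grips with 3 to 60 N. Pads are 19 mm wide; open, the fingers measure 117 mm over their backs; the gripper's body (75 mm by 190 mm) begins 51 mm behind the grasp point.
Start: joints at [-0.023, 0.332, -0.065, 1.46, 0.022, 1.35, -0.088], TCP at [0.625, 0, 0.223] pointing down, gripper open.
Joint ranges: [-2.6, 2.6], [-0.5, 2.12], [-1.47, 1.34], [0.16, 2.42], [-1.27, 4.41], [0.06, 2.06], [-2.6, 2.6]. Speed limits (rad/s): [2.22, 2.22, 2.79, 2.79, 3.14, 3.14, 3.14].

### API

Orientations are given as a unit quaternion [x, y, z, w].
In Python, from bench import read_state, cams, job, r gives the robot as it stands. The module is installed in compiled form; this text tells all that it offers.
- The arm moves only by the tool arm_command, never from a script. Its argument "increments" is a list of rows, each an object of numbers: "gripper": the opening in per cent of the stroke, from 0 (shut) to 100 (fully open); "dx", "dy", "dz": the shift along the tool's x, y, z in m; "spin": the turn about the tool's z in degrees. In form: [{"gripper": .., "dx": .., "dy": .., "dz": .., "spin": ..}, ...]. A call has exactly 8 rows; each row shifts and turns the commanded pose from where the row before left it, along the tool's axes as they then stand; what a row does not reach is not made up. A row lasts 1/8 s, in which the tool goes at most 62.5 mm and 10.7 degrees, less where a joint would pass 70% of its speed; a pose out of reach is approached as far as the arm can. A call with a gripper value outside its range is refused whole. The fingers move at their own pace and stop on an object; "grip_force" is the grip in N (left out, the last holds). Time passes only in rows, so rows that do not move let the fingers close, or fill a call up. It gives the time, the measured TCP pose, the force and the opening at its end, in the units of the state.
- read_state(): the state, without advancing time (a new reading comes with each control period).
- cams.camera(name): name is "scene" or "side" or "wrist"; returns the picture (420x560x3 uint8, red, green, blue); there is no depth.
- cams.camera_info(name): a dict with "K" (3x3 intrinsics, pixels), "rvec" (rotation vector, rad) and "tvec" (3), from world to camera coordinates, as OpenCV has them. Camera axes: x right, y down, z forward; pixel columns grow to the right and rows downward; lengths in m; the calibration is good to about 2 mm. A picture is of the moment at which its call begins: read the wrist's pose just before it. camera_info takes no time and is no camera call; for the wrist camera it gives the pose at the moment of the call.
- job.close_job(): hands the job in, once; it reports no verdict.
The state is a dict: "time": time; "joint_positions": joint angles; "joint_vel": joint speeds; "joint_torque": joint torques, N m; "ee_pos": TCP position; "eef_rot": TCP orientation; "ft_force": force on the tool from outside, world axes, zero at the start; "torque": the same for the moment, N m; "width": finger opening in m.
Only numpy, scipy, OpenCV 4.12 (cv2) and the standard library are available. Lean on these libraries where they do the work, as an engineer would, in place of code of your own. Each camera call takes 0.05 s, during which the arm holds its last target.

## Working session

There is one attempt and no reset: what is moved stays moved. The work goes in short steps, Python scripts to look and compute and a tool call to move; the robot and the scene stay as the last step left them, time stands still between calls to the robot, and variables do not carry over. Pictures are saved under pics/ and viewed, and the job is handed in when it is done.

Besides the shell and the picture viewer there is one more tool, called after ">>>" as name(argument=value, ...), one argument or row to a line, values as JSON. arm_command: Moves the arm, as the interface text tells. Its arguments: {"type":"object","properties":{"increments":{"type":"array","items":{"type":"object","properties":{"gripper":{"type":"number"},"dx":{"type":"number"},"dy":{"type":"number"},"dz":{"type":"number"},"spin":{"type":"number"}}}},"grip_force":{"type":"number"}},"required":["increments"]}

```bash
mkdir -p pics
python3 - <<'E'
from bench import read_state,cams,r
import cv2
s=read_state();print(s['time'],s['ee_pos'],s['eef_rot'],s['width'],r.grasp_offset)
for n in ['scene','side','wrist']:
    i=cams.camera_info(n);im=cams.camera(n);cv2.imwrite(f'pics/{n}0.png',im[:,:,::-1]);print(n,i['K'].tolist() if hasattr(i['K'],'tolist') else i['K'],i['rvec'],i['tvec'])
E
```

```text
0.0 [ 6.24623971e-01 -2.47653864e-05  2.21765102e-01] [ 7.07115202e-01  7.07098028e-01 -5.09133324e-04 -4.59721013e-04] 0.0871672171659949 0.0187
scene [[495.049099598867, 0.0, 279.37361699320036], [0.0, 495.049099598867, 206.53831014761315], [0.0, 0.0, 1.0]] [ 1.91841617  1.48819169 -0.66158861] [-0.22942751 -0.33765924  1.55019904]
side [[473.2653338009724, 0.0, 285.52755176784336], [0.0, 473.2653338009724, 211.0619572784958], [0.0, 0.0, 1.0]] [ 2.19476359 -0.47095321  0.25732682] [-0.52158547  0.2887211   0.7695145 ]
wrist [[366.5675981973928, 0.0, 289.47755987383243], [0.0, 366.5675981973928, 202.2647308091661], [0.0, 0.0, 1.0]] [-2.85490895e+00 -6.89230456e-04  2.29927840e-03] [-0.62433535 -0.03475068  0.39076663]
```

View pics/scene0.png

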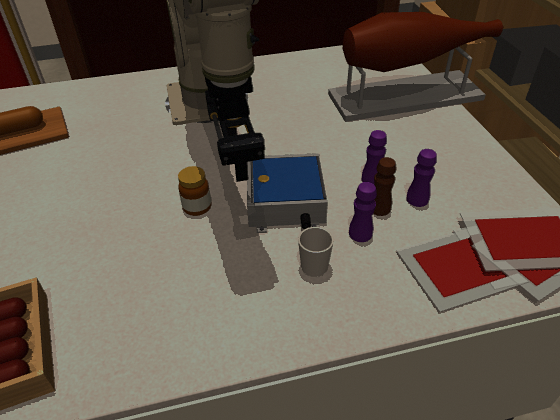

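View pics/side0.png

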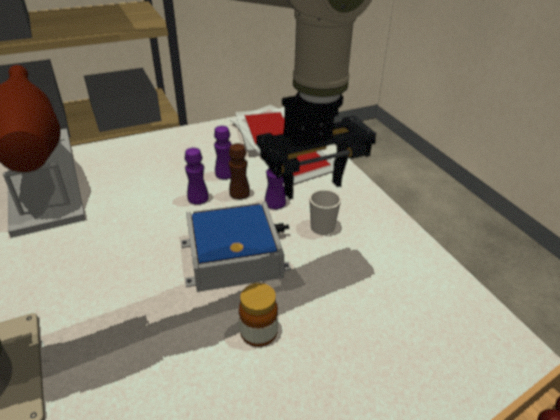

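View pics/wrist0.png

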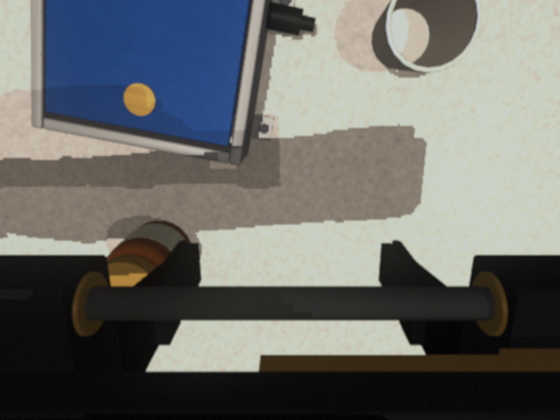

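The wrist view shows the flap with the spot at about (139,99), the conduit at (290,20) and the cup at (430,30). In the scene view the spot is at (264,179), the box around (288,190), the jar at (195,190), the brown mill at (385,185) among purple look-alikes, and the cup at (315,250).

```bash
cat > h.py <<'E'
import numpy as np,cv2
def ray(i,uv,z):
    R,_=cv2.Rodrigues(np.array(i['rvec'],float));t=np.array(i['tvec'],float).ravel()
    d=R.T@np.linalg.inv(np.array(i['K']))@np.array([uv[0],uv[1],1.]);c=-R.T@t
    return c+d*(z-c[2])/d[2]
def big(m,k=1):
    n,l,s,c=cv2.connectedComponentsWithStats(m.astype(np.uint8))
    o=np.argsort(-s[1:,4])[:k]+1
    return [(l==j,c[j],s[j]) for j in o]
E
python3 - <<'E'
from bench import cams
import cv2,numpy as np
from h import *
for n in ['scene','side','wrist']:
    i=cams.camera_info(n);im=cv2.imread(f'pics/{n}0.png');h=cv2.cvtColor(im,cv2.COLOR_BGR2HSV)
    b=(h[...,0]>100)&(h[...,0]<120)&(h[...,1]>150)&(h[...,2]>60)
    m,c,s=big(b)[0]
    cn=max(cv2.findContours(m.astype(np.uint8),0,2)[0],key=cv2.contourArea)
    hull=cv2.convexHull(cn);ap=hull
    for e in range(3,60):
        ap=cv2.approxPolyDP(hull,e,True)
        if len(ap)<=4:break
    print(n,s,'corners')
    P=[ray(i,p[0],.067)[:2] for p in ap]
    for p,q in zip(ap,P):print(p[0],q.round(4))
    print('sides',[round(float(np.linalg.norm(P[k]-P[k-1])),4) for k in range(len(P))],'centre',np.mean(P,0))
    y=(h[...,0]>10)&(h[...,0]<30)&(h[...,1]>120)&(h[...,2]>90)
    hm=cv2.fillConvexPoly(np.zeros(y.shape,np.uint8),hull,1)>0
    for m,c,s in big(y&hm,2):print('spot',c,s,ray(i,c,.067).round(4))
i=cams.camera_info('scene')
for nm,uv,z in [('jar lid',(192,177),.1),('mill base',(383,208),0),('mill top',(387,163),.14),('cup rim',(316,239),.085),('purple',(361,234),0),('purple2',(374,175),0)]:print(nm,ray(i,uv,z).round(3))
i=cams.camera_info('side')
for nm,uv,z in [('jar lid',(258,296),.1),('mill top',(238,148),.145),('mill base',(240,192),0),('cup rim',(325,200),.085)]:print(nm,ray(i,uv,z).round(3))
E
```

```text
scene [ 253  157   71   45 2720] corners
[315 157] [0.457 0.214]
[323 198] [0.6047 0.1876]
[254 201] [0.5743 0.0364]
[253 161] [0.4325 0.0636]
sides [0.1524, 0.15, 0.1542, 0.1444] centre [0.51714271 0.12541003]
spot [263.32758621 178.13793103] [258 175  11   7  58] [0.5025 0.0738 0.067 ]
side [ 193  206   83   57 3390] corners
[261 207] [0.5948 0.1777]
[275 250] [0.5664 0.0357]
[199 261] [0.4186 0.0659]
[194 214] [0.4509 0.2122]
sides [0.1479, 0.1448, 0.1509, 0.1499] centre [0.50766746 0.12287959]
spot [236.30434783 246.91304348] [231 244  12   7  69] [0.4987 0.0752 0.067 ]
wrist [   46     0   204   145 23771] corners
[249   0] [0.5931 0.1473]
[227 144] [0.5708 0.0362]
[ 48 101] [0.4232 0.0718]
[46  0] [0.4357 0.1473]
sides [0.1574, 0.1134, 0.1518, 0.0765] centre [0.50569506 0.10067708]
spot [139.07529723  98.98811096] [124  84  31  31 757] [0.4994 0.0735 0.067 ]
jar lid [ 0.495 -0.088  0.1  ]
mill base [ 0.606  0.339 -0.   ]
mill top [0.609 0.329 0.14 ]
cup rim [0.736 0.13  0.085]
purple [0.672 0.259 0.   ]
purple2 [0.486 0.365 0.   ]
jar lid [ 0.479 -0.091  0.1  ]
mill top [0.594 0.314 0.145]
mill base [0.602 0.339 0.   ]
cup rim [0.726 0.123 0.085]
```

Box yaw comes out at about -0.20 rad, with the spot at (0.500, 0.074) in all three views. That gives a box centre near (0.511, 0.128). I'll close the gripper and go above the spot, with the jaws along the box's x axis.

>>> arm_command(
  increments=[
    {"gripper":0,"dx":0.0148,"dy":-0.025,"dz":0.02},
    {"gripper":0,"dx":0.0148,"dy":-0.025,"dz":0.02},
    {"gripper":0,"dx":0.0148,"dy":-0.025,"dz":0.02},
    {"gripper":0,"dx":0.0148,"dy":-0.025,"dz":0.02},
    {"gripper":0,"dx":0.0148,"dy":-0.0246,"dz":0.02},
    {"gripper":0,"spin":6},
    {"gripper":0,"spin":5.5},
    {"gripper":0},
  ],
)

```text
validation failed for argument at $.in...
```

Run:
```python
from bench import cams,read_state
import cv2
from h import *
s=read_state();print(s['time'],s['ee_pos'],s['eef_rot'],s['width'],s['ft_force'])
for n in ['side','wrist']:
    i=cams.camera_info(n);im=cams.camera(n);cv2.imwrite(f'pics/{n}1.png',im[:,:,::-1])
    h=cv2.cvtColor(im,cv2.COLOR_RGB2HSV)
    y=(h[...,0]>10)&(h[...,0]<30)&(h[...,1]>120)&(h[...,2]>90)
    for m,c,st in big(y,3):print(n,c,st,ray(i,c,.067).round(4))
```

```text
0.15 [6.24700850e-01 3.24482501e-05 2.21925299e-01] [ 7.07073148e-01  7.07140197e-01 -4.03463790e-04 -3.77781273e-04] 0.08740729939915015 [-0.67306476 -0.11203627 -0.512872  ]
side [99.43939394 29.59185606] [   0    2  167   52 2112] [0.4381 1.5975 0.067 ]
side [120.58671171 125.40990991] [ 69  89 109  56 888] [0.3742 0.6882 0.067 ]
side [257.657289   296.75063939] [240 283  36  28 782] [ 0.4881 -0.0648  0.067 ]
wrist [138.998679    99.04623514] [124  84  31  31 757] [0.4993 0.0734 0.067 ]
wrist [125.02374302 274.70949721] [109 263  38  24 716] [ 0.4672 -0.0885  0.067 ]
```

All fields seem to be required in every row.

>>> arm_command(
  increments=[
    {"gripper":0,"dx":0.0148,"dy":-0.025,"dz":0.02,"spin":0},
    {"gripper":0,"dx":0.0148,"dy":-0.025,"dz":0.02,"spin":0},
    {"gripper":0,"dx":0.0148,"dy":-0.025,"dz":0.02,"spin":0},
    {"gripper":0,"dx":0.0148,"dy":-0.025,"dz":0.02,"spin":0},
    {"gripper":0,"dx":0.0148,"dy":-0.0246,"dz":0.02,"spin":0},
    {"gripper":0,"dx":0,"dy":0,"dz":0,"spin":6},
    {"gripper":0,"dx":0,"dy":0,"dz":0,"spin":5.5},
    {"gripper":0,"dx":0,"dy":0,"dz":0,"spin":0},
  ],
)

```text
time: 1.25
ee_pos: [0.5004, 0.074, 0.1226]
eef_rot: [0.774, 0.633, 0.0, 0.0]
ft_force: [0.7, 0.1, 0.0]
width: 0.015
```

Run:
```python
from bench import cams,read_state
import cv2
from h import *
s=read_state();print(s['time'],s['ee_pos'],s['eef_rot'],s['width'],s['ft_force'])
for n in ['side','wrist']:
    i=cams.camera_info(n);im=cams.camera(n);cv2.imwrite(f'pics/{n}2.png',im[:,:,::-1])
cv2.imwrite('pics/both2.png',cv2.resize(np.hstack([cv2.imread('pics/side2.png'),cv2.imread('pics/wrist2.png')]),(800,300)))
```

```text
1.25 [0.50039287 0.07404778 0.12256615] [7.74189734e-01 6.32953594e-01 3.84346895e-05 3.97143259e-05] 0.01498938208382255 [0.68134823 0.1124611  0.01681601]
```

View pics/both2.png

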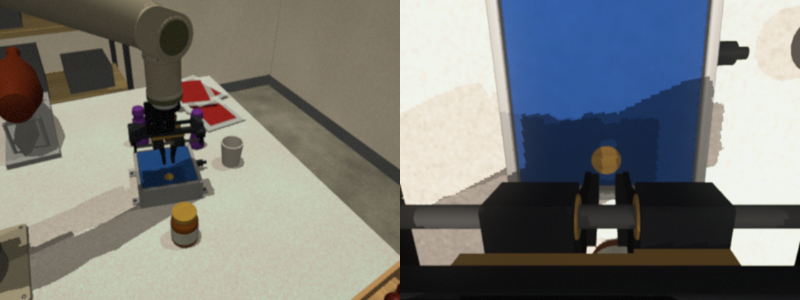

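The wrist view shows the box edges upright in the picture, so the yaw is right. The spot at (288,224) lies straight ahead of the closed fingertips. Pressing down now.

>>> arm_command(
  increments=[
    {"gripper":0,"dx":0,"dy":0,"dz":0.018,"spin":0},
    {"gripper":0,"dx":0,"dy":0,"dz":0.018,"spin":0},
    {"gripper":0,"dx":0,"dy":0,"dz":0.014,"spin":0},
    {"gripper":0,"dx":0,"dy":0,"dz":0.004,"spin":0},
    {"gripper":0,"dx":0,"dy":0,"dz":0.004,"spin":0},
    {"gripper":0,"dx":0,"dy":0,"dz":0.003,"spin":0},
    {"gripper":0,"dx":0,"dy":0,"dz":0.001,"spin":0},
    {"gripper":0,"dx":0,"dy":0,"dz":0,"spin":0},
  ],
)

```text
time: 2.35
ee_pos: [0.5006, 0.0741, 0.0607]
eef_rot: [0.774, 0.633, 0.0, 0.0]
ft_force: [-1.6, -0.7, 2.0]
width: 0.0006
```

>>> arm_command(
  increments=[
    {"gripper":0,"dx":0,"dy":0,"dz":0.001,"spin":0},
    {"gripper":0,"dx":0,"dy":0,"dz":0,"spin":0},
    {"gripper":0,"dx":0,"dy":0,"dz":-0.05,"spin":0},
    {"gripper":0,"dx":-0.02,"dy":0,"dz":-0.055,"spin":0},
    {"gripper":0,"dx":-0.03,"dy":0,"dz":-0.05,"spin":0},
    {"gripper":0,"dx":-0.03,"dy":0,"dz":-0.05,"spin":0},
    {"gripper":0,"dx":-0.03,"dy":0,"dz":-0.04,"spin":0},
    {"gripper":0,"dx":0,"dy":0,"dz":0,"spin":0},
  ],
)

```text
time: 3.35
ee_pos: [0.4796, -0.0362, 0.3078]
eef_rot: [0.776, 0.631, 0.002, 0.002]
ft_force: [0.4, 1.0, -0.5]
width: 0.0003
```

>>> arm_command(
  increments=[
    {"gripper":0,"dx":0,"dy":0,"dz":0,"spin":0},
    {"gripper":0,"dx":0,"dy":0,"dz":0,"spin":0},
    {"gripper":0,"dx":0,"dy":0,"dz":0,"spin":0},
    {"gripper":0,"dx":0,"dy":0,"dz":0,"spin":0},
    {"gripper":0,"dx":0,"dy":0,"dz":0,"spin":0},
    {"gripper":0,"dx":0,"dy":0,"dz":0,"spin":0},
    {"gripper":0,"dx":0,"dy":0,"dz":0,"spin":0},
    {"gripper":0,"dx":0,"dy":0,"dz":0,"spin":0},
  ],
)

```text
time: 4.35
ee_pos: [0.4785, -0.0338, 0.3046]
eef_rot: [0.774, 0.633, 0.0, 0.0]
ft_force: [0.1, 0.4, 0.1]
width: 0.0004
```

>>> arm_command(
  increments=[
    {"gripper":0,"dx":0,"dy":0,"dz":0,"spin":0},
    {"gripper":0,"dx":0,"dy":0,"dz":0,"spin":0},
    {"gripper":0,"dx":0,"dy":0,"dz":0,"spin":0},
    {"gripper":0,"dx":0,"dy":0,"dz":0,"spin":0},
    {"gripper":0,"dx":0,"dy":0,"dz":0,"spin":0},
    {"gripper":0,"dx":0,"dy":0,"dz":0,"spin":0},
    {"gripper":0,"dx":0,"dy":0,"dz":0,"spin":0},
    {"gripper":0,"dx":0,"dy":0,"dz":0,"spin":0},
  ],
)

```text
time: 5.35
ee_pos: [0.4785, -0.0338, 0.3046]
eef_rot: [0.774, 0.633, 0.0, 0.0]
ft_force: [-1.1, -0.1, -0.4]
width: 0.0002
```

Run:
```python
from bench import cams,read_state
import cv2
from h import *
s=read_state();print(s['time'],s['ee_pos'],s['width'],s['ft_force'])
for n in ['scene','side','wrist']:
    i=cams.camera_info(n);im=cams.camera(n);cv2.imwrite(f'pics/{n}3.png',im[:,:,::-1])
    h=cv2.cvtColor(im,cv2.COLOR_RGB2HSV)
    g=(h[...,0]>45)&(h[...,0]<85)&(h[...,1]>120)&(h[...,2]>40)
    for m,c,st in big(g,2):print(n,c,st,ray(i,c,.048).round(4))
cv2.imwrite('pics/both3.png',cv2.resize(np.hstack([cv2.imread('pics/side3.png'),cv2.imread('pics/wrist3.png')]),(800,300)))
```

```text
5.35 [ 0.47847591 -0.03378157  0.30456281] 0.0001810417238783408 [-1.05290858 -0.10634598 -0.39680242]
scene [273.52 175.22] [267 171  14  11 100] [0.476  0.1042 0.048 ]
side [217.59340659 251.0989011 ] [209 245  18  14 182] [0.4657 0.0985 0.048 ]
wrist [254.52471483  38.26362484] [240  22  30  33 789] [0.4692 0.1046 0.048 ]
```

View pics/both3.png

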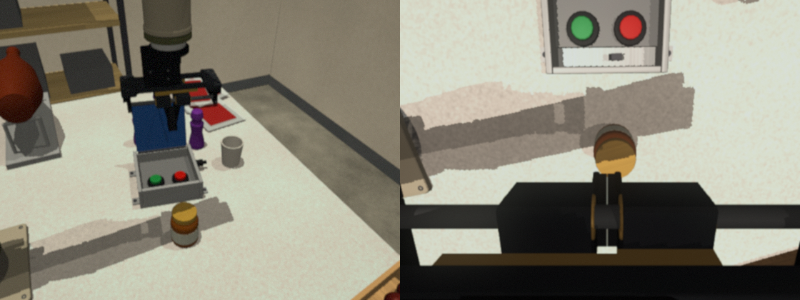

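View pics/scene3.png

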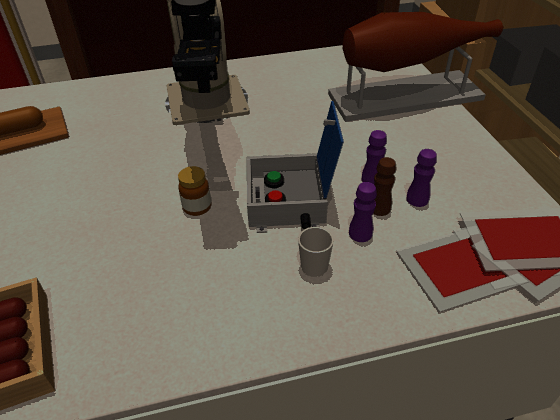

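The flap is open, standing as the blue panel at (330,150) in the scene view. Green is at (274,179) and red at (275,197) there, and at (254,38) for green in the wrist view. Green measures about (0.469, 0.105), with a pull toward the camera because its side is visible. The geometry predicts (0.470, 0.110), so I'm going above (0.470, 0.107).

>>> arm_command(
  increments=[
    {"gripper":0,"dx":0.0228,"dy":-0.0061,"dz":0.034,"spin":0},
    {"gripper":0,"dx":0.0228,"dy":-0.0061,"dz":0.034,"spin":0},
    {"gripper":0,"dx":0.0228,"dy":-0.0061,"dz":0.034,"spin":0},
    {"gripper":0,"dx":0.0228,"dy":-0.0061,"dz":0.034,"spin":0},
    {"gripper":0,"dx":0.0228,"dy":-0.0061,"dz":0.034,"spin":0},
    {"gripper":0,"dx":0.0228,"dy":-0.0061,"dz":0.034,"spin":0},
    {"gripper":0,"dx":0,"dy":0,"dz":0,"spin":0},
    {"gripper":0,"dx":0,"dy":0,"dz":0,"spin":0},
  ],
)

```text
time: 6.5
ee_pos: [0.4705, 0.107, 0.1014]
eef_rot: [0.775, 0.633, 0.0, 0.0]
ft_force: [0.3, 0.4, 1.0]
width: 0.0004
```

Run:
```python
from bench import cams,read_state
import cv2
from h import *
s=read_state();print(s['time'],s['ee_pos'],s['width'],s['ft_force'])
for n in ['side','wrist']:
    i=cams.camera_info(n);im=cams.camera(n);cv2.imwrite(f'pics/{n}4.png',im[:,:,::-1])
    h=cv2.cvtColor(im,cv2.COLOR_RGB2HSV)
    g=(h[...,0]>45)&(h[...,0]<85)&(h[...,1]>120)&(h[...,2]>40)
    for m,c,st in big(g,2):print(n,c,st,ray(i,c,.048).round(4))
cv2.imwrite('pics/both4.png',cv2.resize(np.hstack([cv2.imread('pics/side4.png'),cv2.imread('pics/wrist4.png')]),(800,300)))
```

```text
6.5 [0.47053957 0.1069668  0.10144858] 0.00039204107216244614 [0.27398244 0.36220966 1.02703908]
side [217.35928144 251.09580838] [210 245  16  13 167] [0.4653 0.0987 0.048 ]
wrist [286.88139059 221.48568507] [ 261  198   53   47 1956] [0.4697 0.1084 0.048 ]
```

View pics/both4.png

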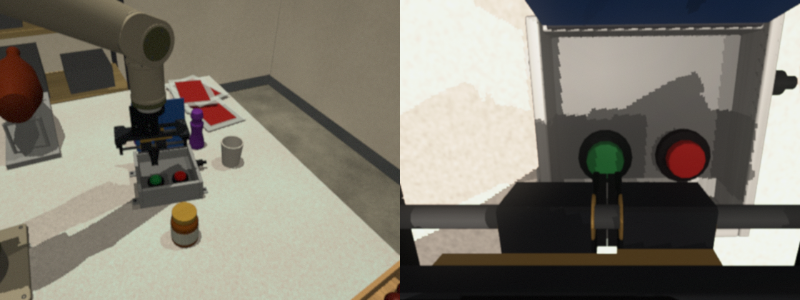

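The fingers point at the green button, at (287,221) in the wrist view, with its centre at (0.470, 0.108). Red is well aside. Pressing now.

>>> arm_command(
  increments=[
    {"gripper":0,"dx":0,"dy":0,"dz":0.018,"spin":0},
    {"gripper":0,"dx":0,"dy":0,"dz":0.018,"spin":0},
    {"gripper":0,"dx":0,"dy":0,"dz":0.014,"spin":0},
    {"gripper":0,"dx":0,"dy":0,"dz":0.004,"spin":0},
    {"gripper":0,"dx":0,"dy":0,"dz":0.003,"spin":0},
    {"gripper":0,"dx":0,"dy":0,"dz":0.002,"spin":0},
    {"gripper":0,"dx":0,"dy":0,"dz":0.001,"spin":0},
    {"gripper":0,"dx":0,"dy":0,"dz":0,"spin":0},
  ],
)

```text
time: 7.6
ee_pos: [0.4703, 0.1073, 0.0422]
eef_rot: [0.774, 0.633, 0.0, 0.0]
ft_force: [-7.4, -3.7, 20.4]
width: 0.0005
```

A force of 20 N at 5.8 mm means the button is at its stop. Withdrawing straight up, then away from the flap.

>>> arm_command(
  increments=[
    {"gripper":0,"dx":0,"dy":0,"dz":0,"spin":0},
    {"gripper":0,"dx":0,"dy":0,"dz":-0.02,"spin":0},
    {"gripper":0,"dx":0,"dy":0,"dz":-0.04,"spin":0},
    {"gripper":0,"dx":-0.02,"dy":0,"dz":-0.04,"spin":0},
    {"gripper":0,"dx":-0.03,"dy":0,"dz":-0.04,"spin":0},
    {"gripper":0,"dx":-0.03,"dy":0,"dz":-0.04,"spin":0},
    {"gripper":0,"dx":-0.03,"dy":0,"dz":-0.04,"spin":0},
    {"gripper":0,"dx":-0.02,"dy":0,"dz":-0.03,"spin":0},
  ],
)

```text
time: 8.6
ee_pos: [0.4441, -0.021, 0.2928]
eef_rot: [0.775, 0.632, 0.001, 0.001]
ft_force: [1.1, -0.4, 0.4]
width: 0.0005
```

>>> arm_command(
  increments=[
    {"gripper":0,"dx":0,"dy":0,"dz":0,"spin":0},
    {"gripper":0,"dx":0,"dy":0,"dz":0,"spin":0},
    {"gripper":0,"dx":0,"dy":0,"dz":0,"spin":0},
    {"gripper":0,"dx":0,"dy":0,"dz":0,"spin":0},
    {"gripper":0,"dx":0,"dy":0,"dz":0,"spin":0},
    {"gripper":0,"dx":0,"dy":0,"dz":0,"spin":0},
    {"gripper":0,"dx":0,"dy":0,"dz":0,"spin":0},
    {"gripper":0,"dx":0,"dy":0,"dz":0,"spin":0},
  ],
)

```text
time: 9.6
ee_pos: [0.444, -0.0198, 0.2906]
eef_rot: [0.774, 0.633, 0.0, 0.0]
ft_force: [-0.4, -0.5, -0.5]
width: 0.0006
```

Run:
```python
from bench import cams,read_state
import cv2
from h import *
s=read_state();print(s['time'],s['ee_pos'],s['width'],s['ft_force'])
for n in ['scene','side']:
    i=cams.camera_info(n);im=cams.camera(n);cv2.imwrite(f'pics/{n}5.png',im[:,:,::-1])
    h=cv2.cvtColor(im,cv2.COLOR_RGB2HSV)
    g=(h[...,0]>45)&(h[...,0]<85)&(h[...,1]>120)&(h[...,2]>40)
    for m,c,st in big(g,1):print(n,c,st,ray(i,c,.048).round(4))
cv2.imwrite('pics/both5.png',cv2.resize(np.hstack([cv2.imread('pics/side5.png'),cv2.imread('pics/scene5.png')]),(800,300)))
```

```text
9.6 [ 0.44397173 -0.0198188   0.29056348] 0.0005614323147888628 [-0.40558549 -0.49113236 -0.4669841 ]
scene [273.46 175.21] [267 171  14  11 100] [0.4759 0.1041 0.048 ]
side [217.59116022 251.09944751] [209 245  18  14 181] [0.4657 0.0985 0.048 ]
```

View pics/both5.png

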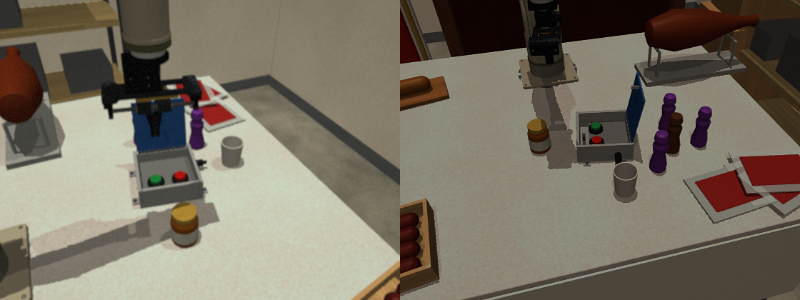

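The flap is open and the green button is back up, in the same pixels as before the press. Jar, mill and cup stand where they were, and the arm is clear of everything.

```bash
python3 -c "
from bench import job
print(job.close_job())"
```

```text
the job is handed in; nothing more can be done
None
```

I did both steps with the closed fingertips and handed the job in at about 9.7 s of the 48 s allowed; it reports no verdict.

- **Flap:** I pushed at the brass spot to about 7 mm, withdrew, and the flap sprang open by itself. The wrist force read only about 2 N at 6.3 mm, so I pushed 1 mm further before letting go. The pictures then showed the flap standing upright.
- **Green button:** I pressed it 5.8 mm down with about 20 N, so it was at its stop, and withdrew.
- **Last checks:** In the final pictures the green button sits at the same pixels as before the press, and the red one looks up and untouched. The jar, mill and cup look unmoved, by eye only. The arm hangs clear with no force beyond noise.
- **Disagreement:** The side and scene views put the green button 4 to 10 mm away from the wrist view. They also see the button's side, so I followed the wrist view, which was within 2 mm of the box geometry.

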